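Take the spice jar out of the tilt-out bin

TASK

Tilt the wooden bin out of its housing by its upright bow handle, take out the spice jar (leave the shaker in the bin) and stand it upright in the middle of the round saucer lid, setting it down rather than dropping it. Then close the bin fully again. Leave the mug, the coffee jar and the tin where they are.

Things in the scene. Friction and masses are not known exactly. Their poses are not given: they have to be found in the camera images.
- tilt_unit: wooden housing of the bin, 121 deep (x) x 264 wide (y) x 166 mm high, with a roof, fixed on a wooden cover board over the burners (board top z = 0.064 m, x 0.405 to 0.775, y -0.30 to 0.39). Origin: centre of its underside; its open front, which the bin fills, faces its own -x (towards the robot, turned by its yaw); z up.
- bin (a joint): tilt of the bin on its bottom hinge: 0 shut, 0.60 rad fully out (end stop). Its top moves forward (the unit's -x) and down. About 0.6 kg, damped hinge: near shut it sinks shut by itself, past a balance point (0.1 to 0.4 rad, by its load) it sinks out to the stop and stays there.
- bin_hinge (a point): middle of the bin's hinge line, in the unit's frame at (-37, 0, 26) mm; the line runs along y. Turns with the bin: x to the bin's back, z up along its front panel. In this frame the bin's floor is at z = 0; the front panel's inside at x = -15 mm, 8 mm thick, 114 mm high; the back wall's inside at x = +49 mm; back, sides and the divider at y = 0 are 45 mm high.
- bin_handle (a point): grip point on the bin's upright bow handle in the middle of the front panel: a straight 12 mm bar along z, 70 mm long, 42 mm in front of the panel's outer face (36 mm gap), its ends bent back to the panel. The point lies 16 mm below the middle of the top bend, in the bin_hinge frame at (-65, 0, 90) mm. Turns with the bin; free on both sides (y), so it can be pinched from above at any tilt.
- bin_left (a point): middle of the floor of the compartment (116 mm wide, 64 mm deep, open on top) on the unit's +y side; axes as bin_hinge, turns with the bin
- bin_right (a point): middle of the floor of the compartment (116 mm wide, 64 mm deep, open on top) on the unit's -y side; axes as bin_hinge, turns with the bin
- spice_jar: straight round glass spice jar with a broad green lid, 46 mm across (lid 45), 106 mm high, the lid from 85 mm up, about 0.11 kg. Stands in one of the two compartments, left or right; slides or leans against the front panel, further over than the bin itself, when the bin is tilted out. Origin: centre of its underside, z up its axis.
- shaker: tapered glass shaker with a grey domed cap and grey contents, 44 mm across at the foot, 90 mm high, about 0.1 kg. Stands in the other compartment and stays there. Origin: centre of its underside, z up its axis.
- saucer: round flat snap lid used as a saucer, 140 mm across with a thin rim 11 mm high, its inner floor 3 mm above its underside; lies fixed on the cover board to the right of the bin. Origin: centre of its underside.
- mug: white mug with a handle, 92 mm across, 95 mm high, bystander on the cover board. Origin: centre of its underside.
- coffee_jar: jar with a black lid, 72 mm across, 84 mm high, bystander on the cover board. Origin: centre of its underside.
- tin: flat tin, 86 mm across, 40 mm high, bystander on the cover board. Origin: centre of its underside.

How it is judged:
By the outcome, as a careful person would: the job done as asked, in the order asked, and still so for the second after the job is handed in, with the robot touching nothing.
It also fails if it takes over 70 s, if anything falls off the work surface, if the arm or the gripper's body presses on something with over 40 N, if the wrist force passes 120 N, or if a joint passes its speed limit or range.

ROBOT

A 7-joint arm with a two-finger parallel gripper is mounted at the origin on a cart in front of the work surface, level with it; the furniture and walls round the work are solid. World frame = base frame: x ahead of the robot, y to its left, z up, the work surface at z = 0. Lengths are in m, angles in rad, forces in N, time in s.
With the tool pointing down it reaches from about 0.4 to 0.9 m from the base axis. Payload 5.6 kg.
Tool frame: the origin (TCP) lies between the finger pads; the fingertips stand 8 mm ahead of it and the grasp point (between the pads) lies 11 mm behind it (arm.tcp_to_tips is the distance from the TCP to the fingertips, in m); z points along the fingers, y is the line along which they close (so a half turn about z gives the same grasp; the last joint's range is limited). The gripper opens to 92 mm and grips with 3 to 60 N. Pads are 20 mm wide; open, the fingers measure 128 mm over their backs; the gripper's body (75 mm by 189 mm) begins 69 mm behind the grasp point.
Start: joints at [1.239, 0.468, -0.012, 1.603, 0.006, 1.071, -0.056], TCP at [0.185, -0.623, 0.223] pointing down, gripper open.
Joint ranges: [-2.53, 2.53], [-0.31, 2.02], [-1.57, 1.55], [0.28, 2.44], [-1.29, 4.43], [0.15, 1.84], [-2.92, 2.92]. Speed limits (rad/s): [2.57, 2.57, 3.14, 3.14, 3.14, 3.14, 3.14].

INTERFACE

Orientations are given as a unit quaternion [x, y, z, w].
In Python, from workcell import telemetry, grab_frame, workorder, arm gives the robot as it stands.
- The arm moves only by the shell command python3 -m handwheel 'ROWS'. ROWS is JSON, a list of rows, each an object with "claw": the opening, from 0 (shut) to 1 (fully open); "xyz": the shift along the tool's x, y, z in mm, a list of three; "dr": the turn, a rotation vector about the tool's x, y, z in degrees, a list of three. A call has 1 to 5 rows; each row shifts and turns the commanded pose from where the row before left it, along the tool's axes as they then stand; what a row does not reach is not made up. A row lasts 1/10 s, in which the tool goes at most 50 mm and 8.59 degrees, less where a joint would pass 70% of its speed; a pose out of reach is approached as far as the arm can. A call is refused whole if a number of a shift passes 50 or a number of a turn 8.59, either way. A call with a gripper value outside its range is refused whole. The fingers move at their own pace and stop on an object; the grip force is fixed at half the most. Time passes only in rows, so rows that do not move let the fingers close. It gives the time, the measured TCP pose, the force, the opening and the grip force at its end, in the units of the state.
- telemetry.sense(): the state, without advancing time (a new reading comes with each control period).
- grab_frame(name): name is "scene" or "top" or "wrist"; returns a dict with "frame" (384x512x3 uint8, red, green, blue), "z_map" (384x512 float32, m along the optical axis (not along the pixel's ray), 0 where there is no reading), "intrinsics" (3x3 intrinsics, pixels), "origin" and "rotation" of the camera in the world. Camera axes: x right, y down, z forward; pixel columns grow to the right and rows downward; lengths in m; the calibration is good to about 2 mm. The wrist camera is an equidistant fisheye: a pixel r from the principal point sees the ray r / f radians off the axis. A picture is of the moment at which its call begins.
- workorder.sign_off(): hands the job in; it is judged then, once.
The state is a dict: "clock": time; "qpos": joint angles; "qd": joint speeds; "effort": joint torques, N m; "tcp_pos": TCP position; "orientation": TCP orientation; "ft_force": force on the tool from outside, world axes, zero at the start; "moment": the same for the moment, N m; "width": opening from 0.0 (shut) to 1.0 (fully open); "grasp_force": force on a finger pad.
Only numpy, scipy, OpenCV 4.12 (cv2) and the standard library are available. Lean on these libraries where they do the work, as an engineer would, in place of code of your own. Each camera call takes 0.05 s, during which the arm holds its last target. There are 200 camera calls.

## Working session

There is one attempt and no reset: what is moved stays moved. The work goes in short steps, Python scripts to look and compute and a shell command to move; the robot and the scene stay as the last step left them, time stands still between calls to the robot, and variables do not carry over. Pictures are saved under pics/ and viewed, at most 13 in all, crops included, and the job is handed in when it is done.

```bash
ls; mkdir -p pics; cat > h.py <<'E'
import numpy as np, cv2
from scipy.spatial.transform import Rotation as R
from workcell import telemetry, grab_frame, workorder, arm
def get(name):
    f=grab_frame(name); np.savez('last_'+name+'.npz',**{k:np.asarray(v) for k,v in f.items()}); return f
def load(name): return dict(np.load('last_'+name+'.npz'))
def world(f,u,v,d):
    K=f['intrinsics']; p=np.stack([(u-K[0,2])/K[0,0]*d,(v-K[1,2])/K[1,1]*d,d],-1)
    return p@np.asarray(f['rotation']).T+f['origin']
def cloud(f):
    v,u=np.mgrid[:384,:512]; return world(f,u,v,f['z_map'])
def ray(f,u,v,z):
    d=world(f,u,v,1.0)-f['origin']; return f['origin']+d*(z-f['origin'][2])/d[2]
E
python3 - <<'E'
from h import *
s=get('scene');t=get('top')
cv2.imwrite('pics/a.png',s['frame'][...,::-1]);cv2.imwrite('pics/b.png',t['frame'][...,::-1])
for f in(s,t):print(f['origin'],f['rotation'],f['intrinsics'])
print(telemetry.sense(), arm.tcp_to_tips)
E
```

```text
pics
[0.06249504 0.63252004 0.59780133] [-0.31398565  0.80716667 -0.46304335  0.18837686] [[391.98995628   0.         252.19428239]
 [  0.         391.98995628 195.13372377]
 [  0.           0.           1.        ]]
[-0.06728993 -0.11048172  1.40353837] [ 0.75741197 -0.60547376  0.14983149 -0.19307811] [[471.49671646   0.         261.1467961 ]
 [  0.         471.49671646 191.14415506]
 [  0.           0.           1.        ]]
{'clock': 0.1, 'qpos': array([ 1.23902752,  0.46829637, -0.01160393,  1.60353046,  0.00598714,
        1.07141639, -0.05632634]), 'qd': array([ 0.00111857, -0.00260183, -0.0003859 , -0.0013193 , -0.00072866,
        0.00036304,  0.00070257]), 'effort': array([ 7.67586644e-04, -5.21643984e+01, -1.27284805e-02, -2.44365406e+01,
       -5.68357750e-02,  1.40836221e-02,  7.83470841e-05]), 'tcp_pos': array([ 0.18489349, -0.6226058 ,  0.22173133]), 'orientation': array([ 9.89601248e-01,  1.43835732e-01, -1.67807758e-04, -7.90383182e-04]), 'ft_force': array([-0.04247992,  0.70204049,  0.61581323]), 'moment': array([-0.04720441, -0.03841125, -0.0061756 ]), 'grasp_force': 0.0, 'width': 0.9990116423858801} 0.008
```

View pics/a.png

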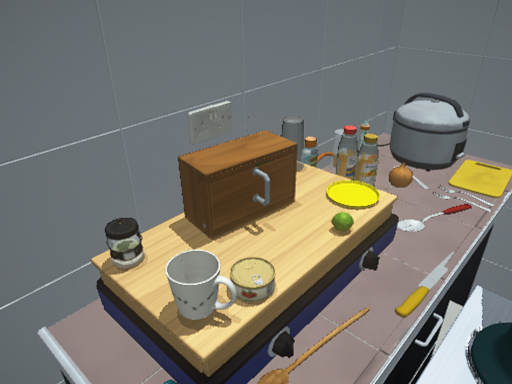

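View pics/b.png

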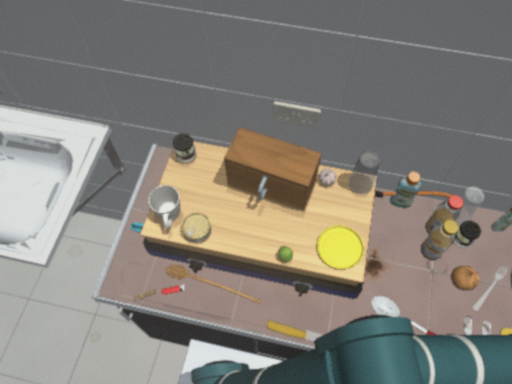

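The scene view shows the bin housing (px 180–297 × 135–235) with its handle at about (262,187), the yellow saucer at (352,194), the mug at (195,283), the tin at (252,280) and the coffee jar at (123,242). There is also a lime at (343,221). The top view shows the handle at about (263,187), the saucer at (340,248) and the roof at (272,158).

```bash
sed -i "s/p@np.asarray(f\['rotation'\]).T/p@R.from_quat(f['rotation']).as_matrix().T/" h.py
cat > m.py <<'E'
from h import *
def big(m):
    n,l,st,c=cv2.connectedComponentsWithStats(m.astype(np.uint8)); i=1+st[1:,4].argmax(); return l==i
for n in('scene','top'):
    f=load(n); P=cloud(f); hsv=cv2.cvtColor(f['frame'],cv2.COLOR_RGB2HSV); H,S,V=[hsv[...,i].astype(int) for i in range(3)]
    ok=f['z_map']>0
    m=big((H>25)&(H<34)&(S>200)&(V>150)&(P[...,1]<0)&(P[...,0]<0.8)&ok)
    el=cv2.fitEllipse(max(cv2.findContours(m.astype(np.uint8),0,1)[0],key=len))
    print(n,'saucer px',el,'centre@rim',ray(f,*el[0],0.075),'depth med z',np.median(P[m],0))
    z=P[...,2]; r=(z>0.215)&(z<0.245)&(P[...,0]>0.45)&(P[...,0]<0.8)&(abs(P[...,1])<0.3)&ok
    r=big(r); q=P[r][:,:2]; print(' roof z',np.median(P[r][:,2]),'rect',cv2.minAreaRect(q.astype(np.float32)))
    b=(abs(z-0.064)<0.012)&(P[...,0]>.42)&(P[...,0]<.75)&(abs(P[...,1])<.28)&ok; print(' board z',np.median(z[b]))
    h=(S<90)&(V>90)&(z>0.09)&(z<0.22)&(P[...,0]>.4)&(P[...,0]<.7)&(abs(P[...,1]-0.05)<0.12)&ok
    h=big(h); v,u=np.nonzero(h); p=P[h]; print(' handle px',u.min(),u.max(),v.min(),v.max(),len(p)); 
    print('  min',p.min(0),'med',np.median(p,0),'max',p.max(0))
E
python3 m.py
```

```text
scene saucer px ((352.7286682128906, 193.1032257080078), (24.025470733642578, 52.44812774658203), 96.52715301513672) centre@rim [ 0.49077932 -0.21156854  0.075     ] depth med z [ 0.49684595 -0.22345057  0.06734821]
 roof z 0.2298974811227944 rect ((0.6683270335197449, 0.03384721279144287), (0.26537811756134033, 0.123188316822052), 81.5436019897461)
 board z 0.06448965361048165
 handle px 254 269 167 202 155
  min [0.56161069 0.00189182 0.13629679] med [0.56908267 0.05031403 0.19252294] max [0.61309454 0.05597574 0.20504521]Traceback (most recent call last):
  File "m.py", line 7, in <module>
    m=big((H>25)&(H<34)&(S>200)&(V>150)&(P[...,1]<0)&(P[...,0]<0.8)&ok)
  File "m.py", line 3, in big
    n,l,st,c=cv2.connectedComponentsWithStats(m.astype(np.uint8)); i=1+st[1:,4].argmax(); return l==i
                                                                       ~~~~~~~~~~~~~~~^^
ValueError: attempt to get argmax of an empty sequence
```

```bash
python3 - <<'E'
from h import *
f=load('top');hsv=cv2.cvtColor(f['frame'],cv2.COLOR_RGB2HSV);print(hsv[248,340],hsv[240,335],hsv[187,263],hsv[192,262],cloud(f)[248,340],f['z_map'][248,340])
E
sed -i "s/(S>200)&(V>150)/(S>190)\&(V>120)/; s/&(P\[...,1\]<0)&(P\[...,0\]<0.8)&ok/\&(P[...,1]<-.1)\&(P[...,0]<0.8)/" m.py; python3 m.py
```

```text
[ 30 160 234] [ 29 162 235] [ 45   5 105] [ 80  11 137] [ 0.49462453 -0.21766899  0.0654903 ] 1.4252229
scene saucer px ((352.6866760253906, 193.4228515625), (25.104238510131836, 52.05592727661133), 97.08100128173828) centre@rim [ 0.48997415 -0.20998348  0.075     ] depth med z [ 0.49566856 -0.2217544   0.06737683]
 roof z 0.2298974811227944 rect ((0.6683270335197449, 0.03384721279144287), (0.26537811756134033, 0.123188316822052), 81.5436019897461)
 board z 0.06448965361048165
 handle px 254 269 167 202 155
  min [0.56161069 0.00189182 0.13629679] med [0.56908267 0.05031403 0.19252294] max [0.61309454 0.05597574 0.20504521]Traceback (most recent call last):
  File "m.py", line 7, in <module>
    m=big((H>25)&(H<34)&(S>190)&(V>120)&(P[...,1]<-.1)&(P[...,0]<0.8))
  File "m.py", line 3, in big
    n,l,st,c=cv2.connectedComponentsWithStats(m.astype(np.uint8)); i=1+st[1:,4].argmax(); return l==i
                                                                       ~~~~~~~~~~~~~~~^^
ValueError: attempt to get argmax of an empty sequence
```

```bash
sed -i "s/(S>190)&(V>120)/(S>(190 if n=='scene' else 130))\&(V>120)/" m.py; python3 m.py
```

```text
scene saucer px ((352.6866760253906, 193.4228515625), (25.104238510131836, 52.05592727661133), 97.08100128173828) centre@rim [ 0.48997415 -0.20998348  0.075     ] depth med z [ 0.49566856 -0.2217544   0.06737683]
 roof z 0.2298974811227944 rect ((0.6683270335197449, 0.03384721279144287), (0.26537811756134033, 0.123188316822052), 81.5436019897461)
 board z 0.06448965361048165
 handle px 254 269 167 202 155
  min [0.56161069 0.00189182 0.13629679] med [0.56908267 0.05031403 0.19252294] max [0.61309454 0.05597574 0.20504521]
top saucer px ((339.6563415527344, 246.9595489501953), (41.68501281738281, 45.860633850097656), 112.4441909790039) centre@rim [ 0.49371336 -0.21541865  0.075     ] depth med z [ 0.49706586 -0.21607847  0.06707387]
 roof z 0.2296562054880935 rect ((0.6698129177093506, 0.03219502419233322), (0.2658739984035492, 0.1261211633682251), 81.18856811523438)
 board z 0.06433675353295387
 handle px 257 267 175 200 168
  min [0.56275172 0.03376568 0.09632166] med [0.59289217 0.04366932 0.18356965] max [0.61652875 0.06736992 0.20726229]
```

Two views agree: the unit's centre is at (0.669, 0.033), yaw about −8.6°, roof z 0.230 and board z 0.064. That predicts the handle grip at (0.568, 0.048, 0.180), and I measured (0.569, 0.050). The saucer is near (0.495, −0.217). I'll move to above the handle.

```bash
cat >> h.py <<'E'
PSI=np.radians(-8.6); C=np.array([.669,.033,.064])
def down(psi=PSI,tilt=0.): # tilt: as the bin tilts (top towards robot)
    return R.from_euler('z',psi)*R.from_euler('y',-tilt)*R.from_euler('x',np.pi)
def bin_pt(p,th,mm=True): # bin_hinge frame (m) -> world
    return C+R.from_euler('z',PSI).apply(np.array([-.037,0,.026])+R.from_euler('y',-th).apply(p))
def plan(p0,r0,p1,r1,n):
    rel=(r0.inv()*r1).as_rotvec()
    for i in range(n):
        a=r0*R.from_rotvec(rel*i/n); print(np.round(a.inv().apply((np.array(p1)-p0)/n)*1000,1).tolist(),np.round(np.degrees(rel)/n,2).tolist())
def go(p1,r1,n):
    s=telemetry.sense(); plan(s['tcp_pos'],R.from_quat(s['orientation']),p1,r1,n)
E
python3 - <<'E'
from h import *
g=bin_pt([-.065,0,.079],0); print(g)
s=telemetry.sense();p=s['tcp_pos'];q=R.from_quat(s['orientation'])
a=p+[0,0,.12];plan(p,q,a,q,3);print();plan(a,q,g+[0,0,.15],down(),16)
E
```

```text
[0.56814685 0.04825261 0.169     ]
[-0.0, -0.1, -40.0] [0.0, 0.0, 0.0]
[-0.0, -0.1, -40.0] [0.0, 0.0, 0.0]
[-0.0, -0.1, -40.0] [0.0, 0.0, 0.0]

[34.9, -33.4, 1.5] [-0.01, 0.0, 1.57]
[34.0, -34.3, 1.5] [-0.01, 0.0, 1.57]
[33.0, -35.2, 1.5] [-0.01, 0.0, 1.57]
[32.0, -36.1, 1.5] [-0.01, 0.0, 1.57]
[31.0, -37.0, 1.5] [-0.01, 0.0, 1.57]
[30.0, -37.8, 1.5] [-0.01, 0.0, 1.57]
[29.0, -38.6, 1.5] [-0.01, 0.0, 1.57]
[27.9, -39.4, 1.5] [-0.01, 0.0, 1.57]
[26.8, -40.2, 1.4] [-0.01, 0.0, 1.57]
[25.7, -40.9, 1.4] [-0.01, 0.0, 1.57]
[24.6, -41.6, 1.4] [-0.01, 0.0, 1.57]
[23.4, -42.2, 1.4] [-0.01, 0.0, 1.57]
[22.2, -42.9, 1.4] [-0.01, 0.0, 1.57]
[21.1, -43.5, 1.4] [-0.01, 0.0, 1.57]
[19.9, -44.0, 1.4] [-0.01, 0.0, 1.57]
[18.6, -44.5, 1.4] [-0.01, 0.0, 1.57]
```

```bash

python3 -m handwheel '[{"claw":1,"xyz":[0,0,-40],"dr":[0,0,0]},{"claw":1,"xyz":[0,0,-40],"dr":[0,0,0]},{"claw":1,"xyz":[0,0,-40],"dr":[0,0,0]}]'
python3 -m handwheel '[{"claw":1,"xyz":[35,-33,1],"dr":[0,0,1.6]},{"claw":1,"xyz":[34,-34,1],"dr":[0,0,1.6]},{"claw":1,"xyz":[33,-35,1],"dr":[0,0,1.6]},{"claw":1,"xyz":[32,-36,1],"dr":[0,0,1.6]},{"claw":1,"xyz":[31,-37,1],"dr":[0,0,1.6]}]'
python3 -m handwheel '[{"claw":1,"xyz":[30,-38,1],"dr":[0,0,1.6]},{"claw":1,"xyz":[29,-39,1],"dr":[0,0,1.6]},{"claw":1,"xyz":[28,-39,1],"dr":[0,0,1.6]},{"claw":1,"xyz":[27,-40,1],"dr":[0,0,1.6]},{"claw":1,"xyz":[26,-41,1],"dr":[0,0,1.6]}]'
python3 -m handwheel '[{"claw":1,"xyz":[25,-42,1],"dr":[0,0,1.6]},{"claw":1,"xyz":[23,-42,1],"dr":[0,0,1.6]},{"claw":1,"xyz":[22,-43,1],"dr":[0,0,1.6]},{"claw":1,"xyz":[21,-43,1],"dr":[0,0,1.6]},{"claw":1,"xyz":[20,-44,1],"dr":[0,0,1.6]}]'
python3 -m handwheel '[{"claw":1,"xyz":[19,-44,1],"dr":[0,0,1.6]},{"claw":1,"xyz":[0,0,0],"dr":[0,0,0]}]'
python3 - <<'E'
from h import *
w=get('wrist');cv2.imwrite('pics/c.png',w['frame'][...,::-1]);print(w['origin'],w['rotation'],w['intrinsics'])
s=telemetry.sense();print(s['tcp_pos'],s['qpos'])
go(bin_pt([-.065,0,.079],0),down(),5)
E
```

```text
clock: 0.4
tcp_pos: [0.1849, -0.6226, 0.3433]
orientation: [0.99, 0.144, -0.0, -0.001]
ft_force: [0.9, -0.9, 0.2]
width: 1.004
grasp_force: 0.0
clock: 0.9
tcp_pos: [0.3059, -0.4126, 0.3373]
orientation: [0.997, 0.074, -0.0, -0.0]
ft_force: [1.1, -0.1, 0.9]
width: 1.004
grasp_force: 0.0
clock: 1.4
tcp_pos: [0.4269, -0.2034, 0.3325]
orientation: [1.0, 0.004, -0.0, 0.0]
ft_force: [0.4, -1.0, 0.1]
width: 1.002
grasp_force: 0.0
clock: 1.9
tcp_pos: [0.5478, 0.0051, 0.3273]
orientation: [0.998, -0.066, -0.0, 0.0]
ft_force: [1.3, -0.5, -0.1]
width: 0.997
grasp_force: 0.0
clock: 2.1
tcp_pos: [0.5728, 0.0521, 0.3256]
orientation: [0.997, -0.074, -0.001, -0.002]
ft_force: [-1.0, 1.2, -0.0]
width: 0.999
grasp_force: 0.0
[0.64361413 0.04136403 0.48712363] [-0.64722653  0.75082661  0.10100305 -0.08459075] [[297.31863964   0.         250.45379147]
 [  0.         297.31863964 190.56964526]
 [  0.           0.           1.        ]]
[0.57198635 0.04832122 0.32553382] [ 0.26308063  0.30156717 -0.5047602   1.64309127  0.15031512  1.23761074
 -1.99476378]
[-0.7, 0.2, 31.3] [-0.02, 0.02, -0.02]
[-0.7, 0.2, 31.3] [-0.02, 0.02, -0.02]
[-0.7, 0.2, 31.3] [-0.02, 0.02, -0.02]
[-0.7, 0.1, 31.3] [-0.02, 0.02, -0.02]
[-0.7, 0.1, 31.3] [-0.02, 0.02, -0.02]
```

View pics/c.png

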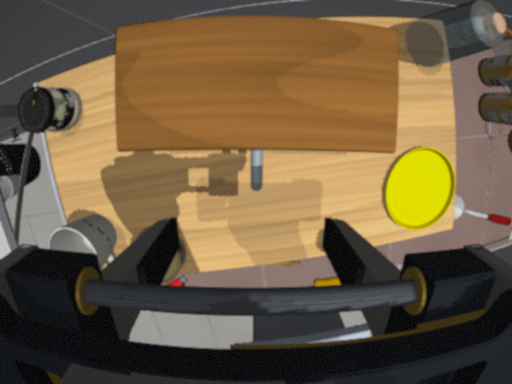

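The wrist view shows the handle from (257,150) to (257,190), roughly centred between the fingers at about 180 and 325. The saucer is at about (420,187). I'll check both by casting fisheye rays.

```bash
cat >> h.py <<'E'
def wray(f,u,v,z):
    K=f['intrinsics']; x=(u-K[0,2])/K[0,0]; y=(v-K[1,2])/K[1,1]; r=np.hypot(x,y)+1e-9
    d=R.from_quat(f['rotation']).apply(np.array([x/r*np.sin(r),y/r*np.sin(r),np.cos(r)])); o=np.asarray(f['origin'])
    return o+d*(z-o[2])/d[2]
def wsaucer(f):
    h=cv2.cvtColor(f['frame'],cv2.COLOR_RGB2HSV); m=((h[...,0]>25)&(h[...,0]<34)&(h[...,1]>200)&(h[...,2]>140)).astype(np.uint8)
    c=max(cv2.findContours(m,0,1)[0],key=cv2.contourArea)
    q=np.array([wray(f,*p[0],.071)[:2] for p in c.astype(float)]); return cv2.fitEllipse((q*1000).astype(np.float32))
E
python3 - <<'E'
from h import *
w=load('wrist'); print(wray(w,257,186,.202),wray(w,257,152,.202),wray(w,257,170,.202)); print(wsaucer(w))
print([wray(w,*c,.230) for c in [(117,151),(397,152)]], C+R.from_euler('z',PSI).apply([[-.0605,.132,.166],[-.0605,-.132,.166]]))
E
```

```text
[0.57115605 0.04672087 0.202     ] [0.60468438 0.04186902 0.202     ] [0.5871219  0.04441749 0.202     ]
((493.4144287109375, -215.6648406982422), (135.4333953857422, 138.2512969970703), 96.185546875)
[array([0.63107399, 0.17011875, 0.23      ]), array([ 0.59193844, -0.08984865,  0.23      ])] [[ 0.6289189   0.17256273  0.23      ]
 [ 0.58944157 -0.08846895  0.23      ]]
```

All of it agrees to about 2 mm, with the saucer at (0.4935, −0.2155). I'll descend, pinch and work out the tilt rows.

```bash

python3 -m handwheel '[{"claw":1,"xyz":[-1,0,31],"dr":[0,0,0]},{"claw":1,"xyz":[-1,0,31],"dr":[0,0,0]},{"claw":1,"xyz":[0,0,31],"dr":[0,0,0]},{"claw":1,"xyz":[0,0,31],"dr":[0,0,0]},{"claw":1,"xyz":[0,1,32],"dr":[0,0,0]}]'
python3 -m handwheel '[{"claw":0,"xyz":[0,0,0],"dr":[0,0,0]},{"claw":0,"xyz":[0,0,0],"dr":[0,0,0]},{"claw":0,"xyz":[0,0,0],"dr":[0,0,0]},{"claw":0,"xyz":[0,0,0],"dr":[0,0,0]},{"claw":0,"xyz":[0,0,0],"dr":[0,0,0]}]'
python3 - <<'E'
from h import *
s=telemetry.sense();print(s['tcp_pos'],s['width'],s['grasp_force'])
ths=np.linspace(0,.6,11)
for a,b in zip(ths[:-1],ths[1:]): plan(bin_pt([-.065,0,.079],a),down(tilt=a),bin_pt([-.065,0,.079],b),down(tilt=b),1)
E
```

```text
clock: 2.65
tcp_pos: [0.5692, 0.042, 0.1695]
orientation: [0.997, -0.08, 0.0, 0.001]
ft_force: [-0.2, 0.1, -0.0]
width: 1.001
grasp_force: 0.0
clock: 3.15
tcp_pos: [0.5705, 0.044, 0.172]
orientation: [0.997, -0.079, 0.001, -0.0]
ft_force: [0.1, -0.2, 0.9]
width: 0.589
grasp_force: 0.0
[0.57047879 0.04399184 0.17195684] 0.5888004980837256 0.0
[-4.6, 0.0, 4.0] [-0.0, 3.44, 0.0]
[-4.6, -0.0, 4.0] [-0.0, 3.44, 0.0]
[-4.6, 0.0, 4.0] [0.0, 3.44, -0.0]
[-4.6, -0.0, 4.0] [-0.0, 3.44, 0.0]
[-4.6, 0.0, 4.0] [0.0, 3.44, 0.0]
[-4.6, -0.0, 4.0] [0.0, 3.44, -0.0]
[-4.6, 0.0, 4.0] [0.0, 3.44, -0.0]
[-4.6, -0.0, 4.0] [0.0, 3.44, 0.0]
[-4.6, -0.0, 4.0] [-0.0, 3.44, 0.0]
[-4.6, 0.0, 4.0] [0.0, 3.44, 0.0]
```

```bash

python3 -m handwheel '[{"claw":0,"xyz":[0,-3,0],"dr":[0,0,0]},{"claw":0,"xyz":[0,0,0],"dr":[0,0,0]},{"claw":0,"xyz":[0,0,0],"dr":[0,0,0]},{"claw":0,"xyz":[0,0,0],"dr":[0,0,0]},{"claw":0,"xyz":[0,0,0],"dr":[0,0,0]}]'
python3 -m handwheel '[{"claw":0,"xyz":[0,0,0],"dr":[0,0,0]},{"claw":0,"xyz":[0,0,0],"dr":[0,0,0]},{"claw":0,"xyz":[0,0,0],"dr":[0,0,0]}]'
```

```text
clock: 3.65
tcp_pos: [0.5702, 0.047, 0.1705]
orientation: [0.997, -0.079, -0.0, -0.0]
ft_force: [-0.7, 0.5, -0.8]
width: 0.156
grasp_force: 2.3
clock: 3.95
tcp_pos: [0.5704, 0.048, 0.1705]
orientation: [0.997, -0.079, 0.0, -0.001]
ft_force: [1.9, 4.6, -2.5]
width: 0.122
grasp_force: 30.0
```

Gripped: width 0.122 × 92 ≈ 11 mm, against a 12 mm bar. I'll tilt slowly.

```bash

python3 -m handwheel '[{"claw":0,"xyz":[-2.3,0,2],"dr":[0,1.72,0]},{"claw":0,"xyz":[-2.3,0,2],"dr":[0,1.72,0]},{"claw":0,"xyz":[-2.3,0,2],"dr":[0,1.72,0]},{"claw":0,"xyz":[-2.3,0,2],"dr":[0,1.72,0]},{"claw":0,"xyz":[-2.3,0,2],"dr":[0,1.72,0]}]'
python3 -m handwheel '[{"claw":0,"xyz":[-2.3,0,2],"dr":[0,1.72,0]},{"claw":0,"xyz":[-2.3,0,2],"dr":[0,1.72,0]},{"claw":0,"xyz":[-2.3,0,2],"dr":[0,1.72,0]},{"claw":0,"xyz":[-2.3,0,2],"dr":[0,1.72,0]},{"claw":0,"xyz":[-2.3,0,2],"dr":[0,1.72,0]}]'
python3 - <<'E'
from h import *
s=telemetry.sense();print(s['tcp_pos'],bin_pt([-.065,0,.079],.3),s['ft_force'],(down().inv()*R.from_quat(s['orientation'])).as_rotvec())
E
```

```text
clock: 4.45
tcp_pos: [0.5594, 0.0497, 0.16]
orientation: [0.994, -0.078, 0.075, 0.005]
ft_force: [0.8, 4.8, -0.9]
width: 0.125
grasp_force: 30.0
clock: 4.95
tcp_pos: [0.55, 0.0511, 0.1478]
orientation: [0.986, -0.078, 0.149, 0.011]
ft_force: [-0.8, 3.4, -0.1]
width: 0.126
grasp_force: 30.0
[0.54995314 0.05113079 0.14781424] [0.54793373 0.05130955 0.14626277] [-0.76638497  3.36509781 -0.1209709 ] [-0.00049664  0.3010148   0.00680313]
```

```bash

python3 -m handwheel '[{"claw":0,"xyz":[-2.3,0,2],"dr":[0,1.72,0]},{"claw":0,"xyz":[-2.3,0,2],"dr":[0,1.72,0]},{"claw":0,"xyz":[-2.3,0,2],"dr":[0,1.72,0]},{"claw":0,"xyz":[-2.3,0,2],"dr":[0,1.72,0]},{"claw":0,"xyz":[-2.3,0,2],"dr":[0,1.72,0]}]'
python3 -m handwheel '[{"claw":0,"xyz":[-2.3,0,2],"dr":[0,1.72,0]},{"claw":0,"xyz":[-2.3,0,2],"dr":[0,1.72,0]},{"claw":0,"xyz":[-2.3,0,2],"dr":[0,1.72,0]},{"claw":0,"xyz":[-2.3,0,2],"dr":[0,1.72,0]},{"claw":0,"xyz":[0,0,0],"dr":[0,0,0]}]'
python3 - <<'E'
from h import *
s=telemetry.sense();print(s['tcp_pos'],bin_pt([-.065,0,.079],.57),s['ft_force'],(down().inv()*R.from_quat(s['orientation'])).as_rotvec())
E
```

```text
clock: 5.45
tcp_pos: [0.5423, 0.0523, 0.1341]
orientation: [0.972, -0.076, 0.223, 0.017]
ft_force: [-1.1, 1.7, -0.0]
width: 0.123
grasp_force: 30.0
clock: 5.95
tcp_pos: [0.5432, 0.0521, 0.1359]
orientation: [0.962, -0.076, 0.261, 0.026]
ft_force: [6.4, -2.9, -6.2]
width: 0.125
grasp_force: 30.0
[0.54320858 0.05210722 0.13587124] [0.53615614 0.05309075 0.12143409] [ 6.43113215 -2.91507392 -6.15933362] [-0.01287556  0.5308369   0.00671334]
```

```bash
python3 - <<'E'
from h import *
s=telemetry.sense();print(s['qpos'],s['effort'])
f=get('scene');cv2.imwrite('pics/d.png',cv2.resize(f['frame'][100:260,130:350,::-1],None,fx=3,fy=3))
E
```

```text
[-0.66590914  0.26369105  0.4207459   2.33115106  0.94478163  0.14962658
 -2.92177025] [ -3.23901862 -32.09406495   1.81459319 -14.96231943   0.17808314
  -0.33111298   0.0646195 ]
```

View pics/d.png

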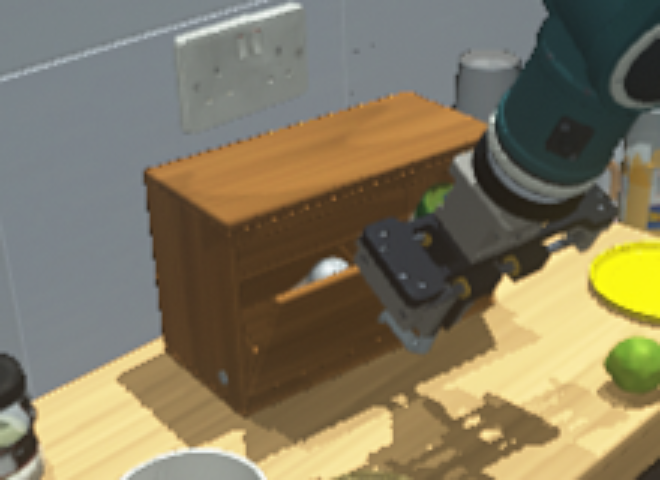

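The view shows the bin well out, the green-lidded jar in the right compartment (crop 435,200) and the shaker in the left (330,268). Joints 6 and 7 are at their limits. The bin is past its balance point, so I'll release and let it sink to the stop.

```bash

python3 -m handwheel '[{"claw":0.6,"xyz":[0,0,0],"dr":[0,0,0]},{"claw":0.6,"xyz":[0,0,0],"dr":[0,0,0]},{"claw":0.6,"xyz":[0,0,0],"dr":[0,0,0]},{"claw":0.6,"xyz":[0,0,0],"dr":[0,0,0]},{"claw":0.6,"xyz":[0,0,0],"dr":[0,0,0]}]'
python3 -m handwheel '[{"claw":0.6,"xyz":[0,0,-20],"dr":[0,0,0]},{"claw":0.6,"xyz":[0,0,-20],"dr":[0,0,0]},{"claw":0.6,"xyz":[0,0,-20],"dr":[0,-3,0]},{"claw":0.6,"xyz":[0,0,-20],"dr":[0,-4,0]},{"claw":0.6,"xyz":[0,0,-20],"dr":[0,-4,0]}]'
python3 -m handwheel '[{"claw":1,"xyz":[0,0,-20],"dr":[0,-4,0]},{"claw":1,"xyz":[0,0,-20],"dr":[0,-4,0]},{"claw":1,"xyz":[0,0,-20],"dr":[0,-4,0]},{"claw":1,"xyz":[0,0,-20],"dr":[0,-4,0]},{"claw":1,"xyz":[0,0,-20],"dr":[0,-4,0]}]'
python3 - <<'E'
from h import *
s=telemetry.sense();print(s['qpos'],(down().inv()*R.from_quat(s['orientation'])).as_rotvec())
f=get('wrist');cv2.imwrite('pics/e.png',f['frame'][...,::-1])
f=get('scene');cv2.imwrite('pics/f.png',cv2.resize(f['frame'][100:260,130:350,::-1],None,fx=3,fy=3)); get('top')
E
```

```text
clock: 6.5
tcp_pos: [0.5422, 0.0524, 0.1352]
orientation: [0.962, -0.076, 0.26, 0.025]
ft_force: [0.2, 0.6, -0.7]
width: 0.536
grasp_force: 0.0
clock: 7.0
tcp_pos: [0.4959, 0.0605, 0.2215]
orientation: [0.982, -0.078, 0.169, 0.018]
ft_force: [1.0, -0.4, -0.0]
width: 0.602
grasp_force: 0.0
clock: 7.5
tcp_pos: [0.4768, 0.0641, 0.3193]
orientation: [0.997, -0.08, -0.004, 0.004]
ft_force: [0.2, 0.6, -0.7]
width: 0.993
grasp_force: 0.0
[-0.36058337  0.08408712  0.16415226  1.88710811 -0.00805188  1.18092264
 -1.92578594] [-0.00913351 -0.0066429   0.01105013]
```

View pics/e.png

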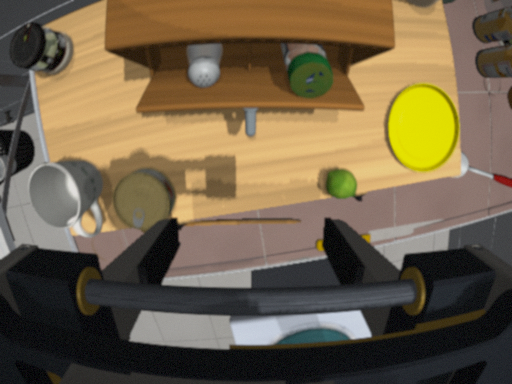

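View pics/f.png

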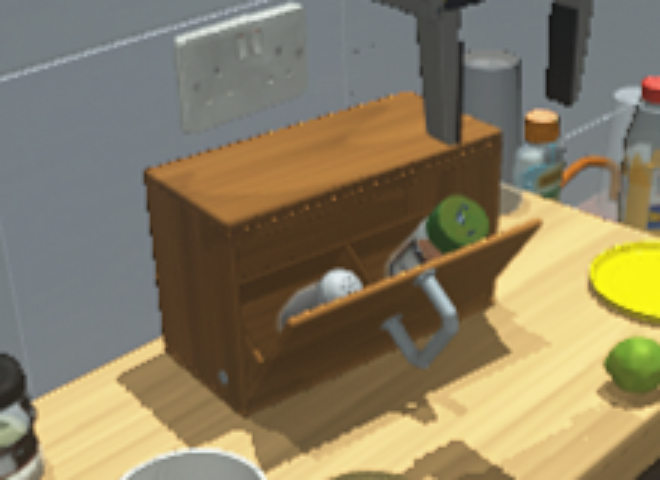

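The bin is fully out against its stop. The jar's green lid is at wrist (310,75) and at crop (460,225) in the scene view, leaning on the front panel; the shaker is at wrist (204,70). Next I'll measure the lid disc from several views.

```bash
cat >> h.py <<'E'
def wcloud(f):
    v,u=np.mgrid[:384,:512].astype(float); K=f['intrinsics']; x=(u-K[0,2])/K[0,0]; y=(v-K[1,2])/K[1,1]; r=np.hypot(x,y)+1e-9
    d=np.stack([x/r*np.tan(r),y/r*np.tan(r),np.ones_like(r)],-1)*f['z_map'][...,None]
    return R.from_quat(f['rotation']).apply(d.reshape(-1,3)).reshape(d.shape)+f['origin']
U=R.from_euler('z',PSI)
def tobin(P): return U.inv().apply(P-C)-[-.037,0,.026]  # hinge-centred, unit axes
E
cat > lid.py <<'E'
from h import *
for n in('scene','top','wrist'):
    f=load(n); P=(wcloud if n=='wrist' else cloud)(f)
    h=cv2.cvtColor(f['frame'],cv2.COLOR_RGB2HSV).astype(int)
    m=(h[...,0]>42)&(h[...,0]<85)&(h[...,1]>90)&(h[...,2]>30)&(P[...,0]>.54)&(P[...,2]>.1)&(P[...,1]<.05)&(P[...,1]>-.11)&(P[...,0]<.7)&(f['z_map']>0)
    k,l,st,_=cv2.connectedComponentsWithStats(m.astype(np.uint8))
    if k<2: print(n,'none'); continue
    m=l==1+st[1:,4].argmax(); p=tobin(P[m])*1000
    vv,uu=np.nonzero(m);print(n,len(p),'px',uu.mean(),vv.mean(),'med',np.median(p,0).round(1),'min',p.min(0).round(1),'max',p.max(0).round(1))
    # RANSAC plane
    rng=np.random.default_rng(0);best=None
    for _ in range(400):
        a=p[rng.choice(len(p),3,False)];nn=np.cross(a[1]-a[0],a[2]-a[0]);L=np.linalg.norm(nn)
        if L<100: continue
        nn/=L; i=abs((p-a[0])@nn)<1.5
        if best is None or i.sum()>best.sum(): best=i
    q=p[best];c=q.mean(0);w=np.linalg.svd(q-c)[2];nn=w[2]*np.sign(w[2][2])
    e=(q-c)@w[:2].T; cc,rr=cv2.minEnclosingCircle(e.astype(np.float32))
    print('  plane',len(q),'centre',(c+np.array(cc)@w[:2]).round(1),'r',round(rr,1),'n',nn.round(3),'tilt',np.degrees(np.arctan2(-nn[0],nn[2])).round(1))
# panel direction
E
python3 lid.py
```

```text
scene 133 px 280.390977443609 176.18796992481202 med [-54.  -44.6  87.9] min [ -68.7 -100.3   65.9] max [ 18.2 -38.  101.5]
  plane 52 centre [-54.7 -59.2  92.3] r 21.8 n [-0.592  0.08   0.802] tilt 36.5
top 11 px 282.0 196.54545454545453 med [-54.4 -67.   92.2] min [-62.2 -73.4  88. ] max [-49.5 -60.8  95.2]
  plane 6 centre [-56.4 -65.7  91. ] r 6.4 n [-0.416  0.557  0.718] tilt 30.1
wrist 511 px 306.29549902152644 63.39530332681018 med [-36.4 -52.4  97.5] min [-57.9 -80.5  80.6] max [-25.8 -38.4 106.6]
  plane 210 centre [-32.9 -56.4  99.8] r 13.1 n [0.693 0.213 0.689] tilt -45.2
```

```bash
cat >> h.py <<'E'
def wproj(f,P):
    c=R.from_quat(f['rotation']).inv().apply(P-f['origin']);K=f['intrinsics'];r=np.arctan2(np.hypot(c[0],c[1]),c[2]);s=r/np.hypot(c[0],c[1]);return c[0]*s*K[0,0]+K[0,2],c[1]*s*K[1,1]+K[1,2]
def bp(p): return C+U.apply(np.array(p)/1000+[-.037,0,.026])
E
python3 - <<'E'
from h import *
w=load('wrist'); s=telemetry.sense()
print(wproj(w,bp([-54.5,-59,92])),w['origin'],s['tcp_pos'])
P=wcloud(w); print([tobin(P[v,u])*1000 for u,v in [(311,73),(311,82),(320,73),(300,73),(150,100),(350,100)]],(P[30,250]),P[210,220])
# corners of panel top edge predicted
print([wproj(w,bin_pt([-.019,y,.114],.6)) for y in(.12,-.12)])
h=cv2.cvtColor(w['frame'],cv2.COLOR_RGB2HSV); print(h[73:100:5,311].tolist(),h[73,295:330:6].tolist())
cv2.imwrite('pics/g.png',cv2.resize(w['frame'][20:130,120:390,::-1],None,fx=2.9,fy=2.9,interpolation=2))
E
```

```text
(np.float64(309.45263072266147), np.float64(80.80742408918137)) [0.54862519 0.0545182  0.48042397] [0.47821611 0.06387095 0.31845851]
[array([-46.99104122, -59.63945016,  96.75319407]), array([-55.61138935, -60.70272595,  91.45765748]), array([-46.72529248, -68.50786839,  98.06984439]), array([-47.46705269, -48.50332546,  97.08447044]), array([-69.23729083, 108.8559774 ,  74.53775503]), array([ -71.72625039, -106.85504006,   79.01291054])] [0.61715271 0.04130928 0.22909961] [0.41250634 0.1182664  0.06458875]
[(np.float64(138.09386091997845), np.float64(110.63700646952715)), (np.float64(362.50206390872773), np.float64(108.28057994507371))]
[[41, 141, 76], [109, 61, 104], [47, 128, 82], [43, 119, 77], [42, 131, 76], [21, 163, 97]] [[40, 166, 80], [38, 157, 81], [41, 152, 84], [50, 76, 67], [80, 55, 56], [44, 143, 84]]
```

View pics/g.png

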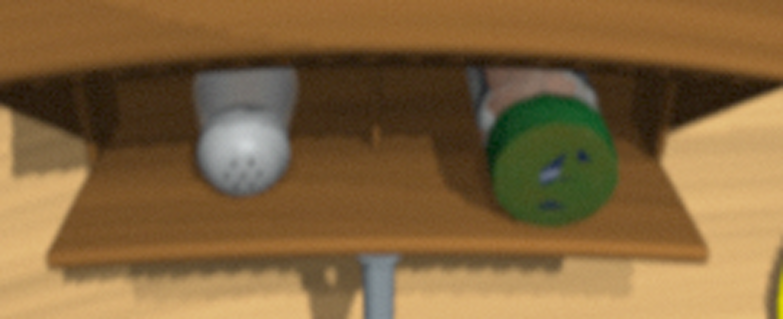

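In the crop, the lid's top disc is centred at about (553,165), which is wrist px (310.7,77). Fit a plane there.

```bash
python3 - <<'E'
from h import *
w=load('wrist'); P=wcloud(w); v,u=np.mgrid[:384,:512]
m=(((u-310.7)/16)**2+((v-77)/14)**2<1)
p=tobin(P[m])*1000; c=np.median(p,0)
for _ in range(3):
    W=np.linalg.svd(p-p.mean(0))[2]; d=(p-p.mean(0))@W[2]; p=p[abs(d)<2.5*d.std()]
n=W[2]*np.sign(W[2][2]); print(len(p),c,p.mean(0),n,np.degrees(np.arctan2(-n[0],n[2])),d.std())
# body below lid: jar glass points
for q in [(300,56),(303,50),(295,52),(312,52)]: print(q,tobin(P[q[1],q[0]])*1000)
# side pixel extents: lid leftmost and rightmost
print([tobin(wray(w,a,77,.064+.026+.094))*1000 for a in (288.5,332.8)])
E
```

```text
687 [-50.92321296 -59.6015642   94.95682807] [-50.93146502 -59.70154651  94.62681147] [-0.63002552  0.00546097  0.77655522] 39.05269884175036 0.6317641890489122
(300, 56) [-29.09243912 -49.6686053   91.78067648]
(303, 50) [-21.24061599 -54.07853123  85.18838594]
(295, 52) [-22.99602887 -46.32542058  81.40747711]
(312, 52) [-24.54763815 -61.757974    93.15034188]
[array([-51.48055547, -37.47210329,  94.        ]), array([-49.58505505, -82.90796418,  94.        ])]
```

Both views agree on the lid top centre, about (−52.5, −59.5, 93.5) mm from the hinge, with the jar tilted about 38°. I'll grip across y with the tool tilted 20° and the claw partly open.

```bash
python3 - <<'E'
from h import *
r=down(tilt=np.radians(20)); z=r.apply([0,0,1]); g=bp([-41.4,-59.5,79.3]); t=g+z*.011; a=t-z*.1
print(g,t,a); go(a,r,5); print(); plan(a,r,t,r,4)
E
```

```text
[ 0.58258415 -0.01410743  0.1693    ] [ 0.58630407 -0.01467002  0.15896338] [ 0.55248661 -0.00955561  0.25293264]
[17.1, 12.0, 13.2] [0.13, 4.02, -0.12]
[16.1, 12.0, 14.3] [0.13, 4.02, -0.12]
[15.0, 12.1, 15.4] [0.13, 4.02, -0.12]
[13.9, 12.2, 16.4] [0.13, 4.02, -0.12]
[12.6, 12.2, 17.3] [0.13, 4.02, -0.12]

[-0.0, 0.0, 25.0] [0.0, 0.0, 0.0]
[-0.0, 0.0, 25.0] [0.0, 0.0, 0.0]
[-0.0, 0.0, 25.0] [0.0, 0.0, 0.0]
[-0.0, 0.0, 25.0] [0.0, 0.0, 0.0]
```

```bash

python3 -m handwheel '[{"claw":0.76,"xyz":[17,12,13],"dr":[0,4,0]},{"claw":0.76,"xyz":[16,12,14],"dr":[0,4,0]},{"claw":0.76,"xyz":[15,12,15],"dr":[0,4,0]},{"claw":0.76,"xyz":[14,12,16],"dr":[0,4,0]},{"claw":0.76,"xyz":[13,12,17],"dr":[0,4,0]}]'
python3 -m handwheel '[{"claw":0.76,"xyz":[0,0,0],"dr":[0,0,0]},{"claw":0.76,"xyz":[0,0,0],"dr":[0,0,0]}]'
python3 - <<'E'
from h import *
r=down(tilt=np.radians(20)); z=r.apply([0,0,1]); g=bp([-41.4,-59.5,79.3]); t=g+z*.011
s=telemetry.sense();print(s['qpos']); go(t,r,4)
w=get('wrist');P=wcloud(w)
h=cv2.cvtColor(w['frame'],cv2.COLOR_RGB2HSV).astype(int); q=tobin(P)*1000
m=(abs(h[...,0]-45)<14)&(h[...,1]>100)&(q[...,2]>75)&(q[...,2]<120)&(q[...,0]>-85)&(q[...,0]<-20)&(q[...,1]<-20)
p=q[m];print(len(p),np.percentile(p,[2,50,98],axis=0).round(1))
E
```

```text
clock: 8.15
tcp_pos: [0.5502, -0.0094, 0.2527]
orientation: [0.982, -0.078, 0.172, 0.019]
ft_force: [0.4, 0.9, -0.1]
width: 0.757
grasp_force: 0.0
clock: 8.35
tcp_pos: [0.55, -0.0087, 0.2536]
orientation: [0.982, -0.078, 0.169, 0.019]
ft_force: [0.7, 0.1, -0.1]
width: 0.759
grasp_force: 0.0
[-0.30219079  0.09375913  0.21450284  2.08173682  0.1224202   0.64184641
 -1.90780888]
[0.7, -0.2, 25.4] [0.18, 0.09, -0.1]
[0.7, -0.1, 25.4] [0.18, 0.09, -0.1]
[0.6, -0.1, 25.4] [0.18, 0.09, -0.1]
[0.6, 0.0, 25.4] [0.18, 0.09, -0.1]Traceback (most recent call last):
  File "<stdin>", line 5, in <module>
  File "h.py", line 38, in tobin
    def tobin(P): return U.inv().apply(P-C)-[-.037,0,.026]  # hinge-centred, unit axes
                         ~~~~~~~~~~~~~^^^^^
  File "scipy/spatial/transform/_rotation.pyx", line 2580, in scipy.spatial.transform._rotation.Rotation.apply
ValueError: Expected input of shape (3,) or (P, 3), got (384, 512, 3).
```

```bash
python3 - <<'E'
from h import *
w=load('wrist');P=wcloud(w).reshape(-1,3)
h=cv2.cvtColor(w['frame'],cv2.COLOR_RGB2HSV).astype(int).reshape(-1,3); q=tobin(P)*1000
m=(abs(h[:,0]-47)<15)&(h[:,1]>100)&(q[:,2]>75)&(q[:,2]<120)&(q[:,0]>-85)&(q[:,0]<-15)&(q[:,1]<-20)
p=q[m];print(len(p),np.percentile(p,[2,50,98],axis=0).round(1))
# top disc: plane with normal tilt 38
n=np.array([-.616,0,.788]);d=p@n;dm=np.percentile(d,95);t=p[d>dm-3];print(len(t),(t.min(0)+t.max(0))/2,t.mean(0))
W=np.linalg.svd(t-t.mean(0))[2][2];W*=np.sign(W[2]);print(W,np.degrees(np.arctan2(-W[0],W[2])))
E
```

```text
1668 [[-67.7 -81.4  79.7]
 [-51.  -60.8  93.7]
 [-36.1 -40.2 105. ]]
1595 [-52.37522386 -60.87994983  92.39207806] [-51.73039604 -60.73440343  93.67691966]
[-0.62984414  0.00803976  0.77667993] 39.04012613934343
```

Confirmed from close by: lid centre (−52, −60.8, 93), tilt 39°. I'll descend and grip.

```bash

python3 -m handwheel '[{"claw":0.76,"xyz":[1,1,25],"dr":[0,0,0]},{"claw":0.76,"xyz":[1,0,25],"dr":[0,0,0]},{"claw":0.76,"xyz":[1,0,25],"dr":[0,0,0]},{"claw":0.76,"xyz":[0,0,25],"dr":[0,0,0]},{"claw":0.76,"xyz":[0,0,0],"dr":[0,0,0]}]'
python3 -m handwheel '[{"claw":0.4,"xyz":[0,0,0],"dr":[0,0,0]},{"claw":0.4,"xyz":[0,0,0],"dr":[0,0,0]},{"claw":0.4,"xyz":[0,0,0],"dr":[0,0,0]},{"claw":0.4,"xyz":[0,0,0],"dr":[0,0,0]},{"claw":0.4,"xyz":[0,0,0],"dr":[0,0,0]}]'
python3 - <<'E'
from h import *
s=telemetry.sense();print(s['tcp_pos'],s['ft_force'],s['qpos'])
d=U.apply([-np.sin(np.radians(35)),0,np.cos(np.radians(35))]); r=down(tilt=np.radians(20)); p=s['tcp_pos']; plan(p,r,p+d*.12,r,1)
E
```

```text
clock: 8.9
tcp_pos: [0.5862, -0.0162, 0.1588]
orientation: [0.982, -0.078, 0.168, 0.019]
ft_force: [-0.8, -0.1, -0.4]
width: 0.759
grasp_force: 0.0
clock: 9.4
tcp_pos: [0.5876, -0.0167, 0.1625]
orientation: [0.982, -0.078, 0.172, 0.018]
ft_force: [-3.0, 0.5, 6.2]
width: 0.488
grasp_force: 30.0
[ 0.5876192  -0.01667103  0.16253007] [-2.95487873  0.50811593  6.19406291] [-0.25700445  0.2904391   0.20954812  2.0911198   0.06024875  0.42993711
 -1.84675397]
[-31.1, 0.0, -115.9] [0.0, 0.0, 0.0]
```

Gripped at 45 mm. I'll draw it out along the axis.

```bash

python3 -m handwheel '[{"claw":0.3,"xyz":[-4,0,-15],"dr":[0,0,0]},{"claw":0.3,"xyz":[-4,0,-15],"dr":[0,0,0]},{"claw":0.3,"xyz":[-4,0,-15],"dr":[0,0,0]},{"claw":0.3,"xyz":[-4,0,-15],"dr":[0,0,0]},{"claw":0.3,"xyz":[-4,0,-15],"dr":[0,0,0]}]'
python3 -m handwheel '[{"claw":0.3,"xyz":[-4,0,-15],"dr":[0,0,0]},{"claw":0.3,"xyz":[-4,0,-15],"dr":[0,0,0]},{"claw":0.3,"xyz":[-4,0,-15],"dr":[0,0,0]},{"claw":0.3,"xyz":[-2,0,-25],"dr":[0,0,0]},{"claw":0.3,"xyz":[0,0,-30],"dr":[0,0,0]}]'
python3 - <<'E'
from h import *
s=telemetry.sense();print(s['tcp_pos'],s['qpos'])
f=get('scene');cv2.imwrite('pics/i.png',cv2.resize(f['frame'][60:260,130:380,::-1],None,fx=3,fy=3))
E
```

```text
clock: 9.9
tcp_pos: [0.5427, -0.0093, 0.2254]
orientation: [0.982, -0.079, 0.17, 0.019]
ft_force: [1.3, -0.3, -1.4]
width: 0.485
grasp_force: 30.0
clock: 10.4
tcp_pos: [0.4958, -0.0011, 0.3142]
orientation: [0.982, -0.078, 0.169, 0.019]
ft_force: [0.7, -0.1, -0.6]
width: 0.482
grasp_force: 30.0
[ 0.49575558 -0.00106148  0.31415672] [-0.34821565 -0.08247355  0.20137722  2.10635272  0.17829616  0.79884447
 -1.97921048]
```

View pics/i.png

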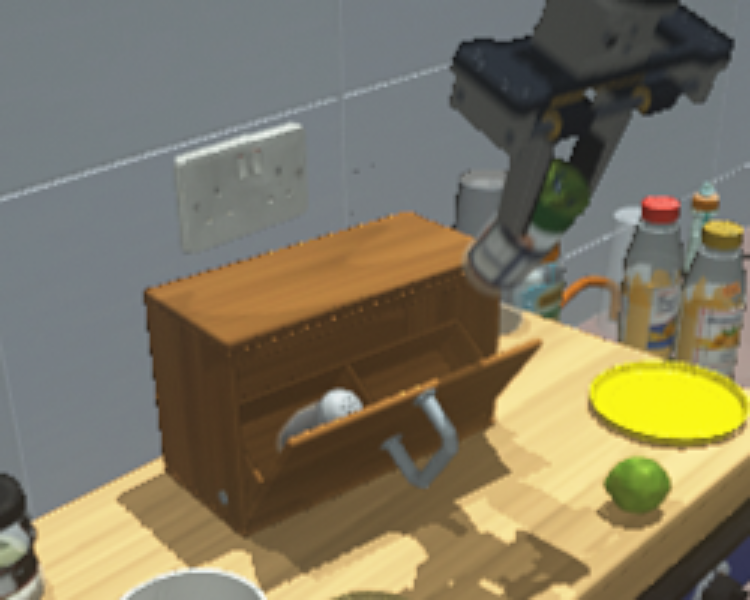

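The jar is held with its base free of the bin, hanging at crop (505,250). The shaker is still in the left compartment (340,405). I'll go over the saucer and bring the jar upright by turning the tool −39°.

```bash
python3 - <<'E'
from h import *
r=down(tilt=np.radians(-19)); z=r.apply([0,0,1]); t=np.array([.4935,-.2155,.245])+z*.011
print(t); go(t,r,10)
E
```

```text
[ 0.48995902 -0.21496448  0.2345993 ]
[-0.4, 21.2, 9.1] [0.04, -3.91, -0.06]
[0.1, 21.2, 9.1] [0.04, -3.91, -0.06]
[0.7, 21.2, 9.0] [0.04, -3.91, -0.06]
[1.3, 21.3, 8.9] [0.04, -3.91, -0.06]
[1.9, 21.3, 8.8] [0.04, -3.91, -0.06]
[2.5, 21.3, 8.6] [0.04, -3.91, -0.06]
[3.0, 21.3, 8.4] [0.04, -3.91, -0.06]
[3.6, 21.3, 8.2] [0.04, -3.91, -0.06]
[4.1, 21.3, 7.9] [0.04, -3.91, -0.06]
[4.6, 21.3, 7.6] [0.04, -3.91, -0.06]
```

```bash

python3 -m handwheel '[{"claw":0.3,"xyz":[0,30,2],"dr":[0,-3.9,0]},{"claw":0.3,"xyz":[0,30,2],"dr":[0,-3.9,0]},{"claw":0.3,"xyz":[1,30,4],"dr":[0,-3.9,0]},{"claw":0.3,"xyz":[1,30,6],"dr":[0,-3.9,0]},{"claw":0.3,"xyz":[2,30,8],"dr":[0,-3.9,0]}]'
python3 -m handwheel '[{"claw":0.3,"xyz":[2,21,10],"dr":[0,-3.9,0]},{"claw":0.3,"xyz":[3,21,12],"dr":[0,-3.9,0]},{"claw":0.3,"xyz":[4,21,13],"dr":[0,-3.9,0]},{"claw":0.3,"xyz":[4,0,14],"dr":[0,-3.9,0]},{"claw":0.3,"xyz":[5,0,14],"dr":[0,-3.9,0]}]'
python3 -m handwheel '[{"claw":0.3,"xyz":[0,0,0],"dr":[0,0,0]},{"claw":0.3,"xyz":[0,0,0],"dr":[0,0,0]}]'
python3 - <<'E'
from h import *
r=down(tilt=np.radians(-19)); z=r.apply([0,0,1]); t=np.array([.4935,-.2155,.245])+z*.011
go(t,r,1);s=telemetry.sense();print(s['qpos'])
f=get('scene');get('top');w=get('wrist');cv2.imwrite('pics/j.png',np.hstack([cv2.resize(f['frame'][100:230,300:410,::-1],None,fx=4,fy=4),cv2.resize(w['frame'][...,::-1],(360,520))]))
P=cloud(f); g=s['tcp_pos']
m=(abs(P[...,0]-.4935)<.06)&(abs(P[...,1]+.2155)<.06)&(P[...,2]>.13)&(P[...,2]<.27);v,u=np.nonzero(m);print(len(v),u.min(),u.max(),v.min(),v.max())
for zl in np.arange(.14,.27,.01):
    k=m&(abs(P[...,2]-zl)<.005); p=P[k]
    if len(p)>3: print(round(zl,2),len(p),p.mean(0)[:2].round(4),p.min(0)[:2].round(4),p.max(0)[:2].round(4))
E
```

```text
clock: 10.95
tcp_pos: [0.4804, -0.1515, 0.2951]
orientation: [0.997, -0.08, 0.001, 0.005]
ft_force: [0.4, 0.0, -1.0]
width: 0.484
grasp_force: 30.0
clock: 11.45
tcp_pos: [0.479, -0.2155, 0.2298]
orientation: [0.982, -0.081, -0.168, -0.009]
ft_force: [-0.0, 1.0, -0.9]
width: 0.483
grasp_force: 30.0
clock: 11.65
tcp_pos: [0.4788, -0.2146, 0.23]
orientation: [0.983, -0.08, -0.167, -0.009]
ft_force: [0.3, 0.4, -0.7]
width: 0.484
grasp_force: 30.0
[8.9, -1.4, -8.0] [0.34, 0.25, -0.78]
[-0.03678796  0.46226839  0.48140876  1.69826158 -0.11224499  1.35438852
 -1.256771  ]
1025 350 377 120 172
0.15 18 [ 0.4679 -0.2   ] [ 0.4556 -0.2191] [ 0.4894 -0.192 ]
0.16 66 [ 0.4688 -0.1997] [ 0.4537 -0.2259] [ 0.4944 -0.1908]
0.17 72 [ 0.4696 -0.1987] [ 0.4532 -0.2237] [ 0.4964 -0.1893]
0.18 66 [ 0.4686 -0.1978] [ 0.4529 -0.22  ] [ 0.4928 -0.1904]
0.19 74 [ 0.4684 -0.1985] [ 0.4531 -0.2218] [ 0.4958 -0.1889]
0.2 71 [ 0.4686 -0.1978] [ 0.4526 -0.2156] [ 0.4948 -0.1888]
0.21 74 [ 0.4683 -0.1987] [ 0.4529 -0.2227] [ 0.4983 -0.1882]
0.22 61 [ 0.4651 -0.1978] [ 0.4526 -0.2207] [ 0.4873 -0.1835]
0.23 92 [ 0.4685 -0.1975] [ 0.4535 -0.2457] [ 0.4946 -0.1776]
0.24 97 [ 0.4699 -0.1957] [ 0.4531 -0.2474] [ 0.4971 -0.1756]
0.25 118 [ 0.4721 -0.1981] [ 0.4531 -0.25  ] [ 0.5004 -0.1763]
0.26 167 [ 0.4794 -0.2109] [ 0.4555 -0.2501] [ 0.5045 -0.1746]
```

View pics/j.png

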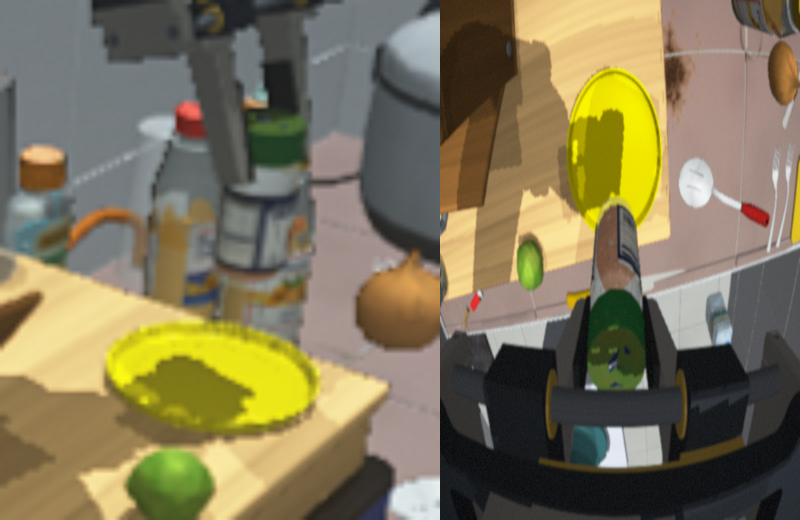

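Left panel: the jar is upright above the saucer. Its side scan keeps a constant x_min (0.453) over height. Right panel: wrist view of the lid in the fingers. I'll fit the jar's axis and the base height.

```bash
cat > jar.py <<'E'
from h import *
from scipy.optimize import least_squares
for n in('scene','top'):
    f=load(n);P=cloud(f).reshape(-1,3);k=(abs(P[:,0]-.4855)<.06)&(abs(P[:,1]+.2155)<.06)&(P[:,2]>.09)&(P[:,2]<.215)&(P[:,1]>-.26)
    p=P[k]; 
    if len(p)<50: print(n,len(p));continue
    print(n,len(p),'zmin',np.sort(p[:,2])[:8].round(4))
    p=p[(p[:,2]>p[:,2].min()+.01)]
    z0=p[:,2].mean()
    fn=lambda a:np.hypot(p[:,0]-a[0]-a[2]*(p[:,2]-z0),p[:,1]-a[1]-a[3]*(p[:,2]-z0))-.023
    s=least_squares(fn,[.48,-.215,0,0],loss='soft_l1',f_scale=.001);print(s.x,'z0',z0,'rms',np.sqrt((s.fun**2).mean()),'tilt deg',np.degrees(s.x[2:]))
f=load('scene');P=cloud(f);c=s.x
E
python3 jar.py; python3 - <<'E'
from h import *
print(wsaucer(load('wrist')))
f=load('scene'); print([ (v,cloud(f)[v,365].round(3).tolist()) for v in range(166,200,3)])
E
```

```text
scene 441 zmin [0.1512 0.1516 0.1518 0.1519 0.1519 0.1521 0.1524 0.1524]
[ 0.47692059 -0.21434991 -0.01849136  0.00768381] z0 0.1889581907268555 rms 0.001299584334988248 tilt deg [-1.05947672  0.44024965]
top 138 zmin [0.1502 0.1546 0.1548 0.1556 0.1559 0.156  0.1563 0.1563]
[ 0.47918555 -0.21588006 -0.01936621  0.01475226] z0 0.18897469453564858 rms 0.0009109030880036596 tilt deg [-1.10960218  0.845242  ]
((504.3045959472656, -224.10003662109375), (104.22718811035156, 140.20159912109375), 145.39486694335938)
[(166, [0.461, -0.199, 0.169]), (169, [0.462, -0.202, 0.16]), (172, [0.459, -0.2, 0.153]), (175, [0.597, -0.491, -0.014]), (178, [0.596, -0.493, -0.026]), (181, [0.594, -0.493, -0.037]), (184, [0.494, -0.284, 0.072]), (187, [0.489, -0.276, 0.068]), (190, [0.48, -0.259, 0.069]), (193, [0.474, -0.249, 0.066]), (196, [0.464, -0.231, 0.068]), (199, [0.456, -0.215, 0.069])]
```

Both views put the jar axis at about (0.478, −0.215), leaning 1.1°, with its base at z 0.151. I need +15.5 mm in x, a −1° turn and about 83 mm down.

```bash
python3 - <<'E'
from h import *
s=telemetry.sense();q=R.from_quat(s['orientation']);p=s['tcp_pos']
r=q*R.from_rotvec(np.radians([0,-1,0]));plan(p,q,p+[.0155,-.0005,0],q,1);plan(p,r,p+[0,0,-.068],r,4);plan(p,r,p+[0,0,-.004],r,1)
E
```

```text
[14.5, -2.0, -5.0] [0.0, 0.0, 0.0]
[5.8, -0.2, 16.0] [0.0, 0.0, 0.0]
[5.8, -0.2, 16.0] [0.0, 0.0, 0.0]
[5.8, -0.2, 16.0] [0.0, 0.0, 0.0]
[5.8, -0.2, 16.0] [0.0, 0.0, 0.0]
[1.4, -0.0, 3.8] [0.0, 0.0, 0.0]
```

```bash

python3 -m handwheel '[{"claw":0.3,"xyz":[14.5,-2,-5],"dr":[0,-1,0]},{"claw":0.3,"xyz":[5.8,0,16],"dr":[0,0,0]},{"claw":0.3,"xyz":[5.8,0,16],"dr":[0,0,0]},{"claw":0.3,"xyz":[5.8,0,16],"dr":[0,0,0]},{"claw":0.3,"xyz":[5.8,0,16],"dr":[0,0,0]}]'
python3 -m handwheel '[{"claw":0.3,"xyz":[0,0,0],"dr":[0,0,0]},{"claw":0.3,"xyz":[0,0,0],"dr":[0,0,0]}]'
python3 - <<'E'
from h import *
get('scene');get('top');print(telemetry.sense()['tcp_pos'])
E
sed -i 's/>.09)&/>.083)\&/;s/<.215)/<.145)/' jar.py; python3 jar.py
python3 - <<'E'
from h import *
# saucer centre from depth of rim (top view)
f=load('top');h=cv2.cvtColor(f['frame'],cv2.COLOR_RGB2HSV).astype(int);P=cloud(f)
m=(abs(h[...,0]-29)<5)&(h[...,1]>130)&(h[...,2]>60)&(P[...,1]<-.1)&(P[...,1]>-.32)&(P[...,0]<.6)&(P[...,0]>.4);p=P[m]
print(len(p),np.percentile(p,[0.5,99.5],0).round(4),np.percentile(p,[0.5,99.5],0).mean(0))
E
```

```text
clock: 12.3
tcp_pos: [0.4943, -0.2156, 0.1631]
orientation: [0.981, -0.08, -0.174, -0.009]
ft_force: [0.5, 0.1, -1.0]
width: 0.482
grasp_force: 30.0
clock: 12.5
tcp_pos: [0.4942, -0.2158, 0.1634]
orientation: [0.981, -0.08, -0.175, -0.009]
ft_force: [1.4, 0.4, 0.4]
width: 0.485
grasp_force: 30.0
[ 0.49468193 -0.21589005  0.16372777]
scene 373 zmin [0.0842 0.0844 0.0846 0.0847 0.0848 0.0852 0.0853 0.0855]
[ 0.49158007 -0.21543861 -0.00796514  0.00789666] z0 0.12026630554780005 rms 0.001420861990689663 tilt deg [-0.456369    0.45244519]
top 122 zmin [0.0843 0.0857 0.0861 0.0871 0.0875 0.0877 0.0878 0.0893]
[ 0.49399429 -0.21720031 -0.00322173  0.01660352] z0 0.12119684019592444 rms 0.0009010232161740412 tilt deg [-0.1845916   0.95131154]
1058 [[ 0.428  -0.2836  0.0597]
 [ 0.5496 -0.1489  0.0926]] [ 0.4888027  -0.21623191  0.07618896]
```

Centred and upright, with the base about 17 mm above the saucer floor. I'll lower it gently.

```bash

python3 -m handwheel '[{"claw":0.3,"xyz":[1.7,0,4.7],"dr":[0,0,0]},{"claw":0.3,"xyz":[1.7,0,4.7],"dr":[0,0,0]},{"claw":0.3,"xyz":[0.7,0,1.9],"dr":[0,0,0]},{"claw":0.3,"xyz":[0,0,0],"dr":[0,0,0]}]'
python3 -m handwheel '[{"claw":0.3,"xyz":[0.35,0,0.95],"dr":[0,0,0]},{"claw":0.3,"xyz":[0,0,0],"dr":[0,0,0]}]'
python3 -m handwheel '[{"claw":0.3,"xyz":[0.35,0,0.95],"dr":[0,0,0]},{"claw":0.3,"xyz":[0,0,0],"dr":[0,0,0]}]'
python3 -m handwheel '[{"claw":0.3,"xyz":[0.35,0,0.95],"dr":[0,0,0]},{"claw":0.3,"xyz":[0,0,0],"dr":[0,0,0]}]'
```

```text
clock: 13.0
tcp_pos: [0.4937, -0.2156, 0.1498]
orientation: [0.981, -0.08, -0.176, -0.009]
ft_force: [-0.9, 0.3, -0.8]
width: 0.486
grasp_force: 30.0
clock: 13.2
tcp_pos: [0.4939, -0.2158, 0.1491]
orientation: [0.981, -0.08, -0.176, -0.009]
ft_force: [-0.4, -0.8, -1.5]
width: 0.485
grasp_force: 30.0
clock: 13.4
tcp_pos: [0.4939, -0.2157, 0.1481]
orientation: [0.981, -0.08, -0.175, -0.009]
ft_force: [0.6, 0.3, -2.2]
width: 0.485
grasp_force: 30.0
clock: 13.6
tcp_pos: [0.494, -0.2159, 0.1475]
orientation: [0.981, -0.08, -0.175, -0.009]
ft_force: [0.5, 0.6, 0.3]
width: 0.483
grasp_force: 30.0
```

```bash

python3 -m handwheel '[{"claw":0.3,"xyz":[0.3,0,0.8],"dr":[0,0,0]},{"claw":0.3,"xyz":[0,0,0],"dr":[0,0,0]},{"claw":0.3,"xyz":[0,0,0],"dr":[0,0,0]}]'
python3 -m handwheel '[{"claw":0.3,"xyz":[0.3,0,0.8],"dr":[0,0,0]},{"claw":0.3,"xyz":[0,0,0],"dr":[0,0,0]},{"claw":0.3,"xyz":[0,0,0],"dr":[0,0,0]}]'
```

```text
clock: 13.9
tcp_pos: [0.4941, -0.2159, 0.1474]
orientation: [0.981, -0.08, -0.175, -0.009]
ft_force: [-1.4, 0.1, 6.7]
width: 0.485
grasp_force: 30.0
clock: 14.2
tcp_pos: [0.4941, -0.2159, 0.1473]
orientation: [0.981, -0.08, -0.175, -0.01]
ft_force: [-1.6, 0.8, 11.8]
width: 0.485
grasp_force: 30.0
```

Contact at about 11 N. I'll ease off, open and retreat straight up.

```bash

python3 -m handwheel '[{"claw":0.3,"xyz":[-0.3,0,-0.8],"dr":[0,0,0]},{"claw":0.8,"xyz":[0,0,0],"dr":[0,0,0]},{"claw":0.8,"xyz":[0,0,0],"dr":[0,0,0]},{"claw":0.8,"xyz":[0,0,0],"dr":[0,0,0]},{"claw":0.8,"xyz":[0,0,0],"dr":[0,0,0]}]'
python3 -m handwheel '[{"claw":0.8,"xyz":[0,0,0],"dr":[0,0,0]},{"claw":0.8,"xyz":[-3.5,0,-9.4],"dr":[0,0,0]},{"claw":0.8,"xyz":[-7,0,-19],"dr":[0,0,0]},{"claw":0.8,"xyz":[-10,0,-28],"dr":[0,0,0]},{"claw":0.8,"xyz":[-10,0,-28],"dr":[0,0,0]}]'
python3 -m handwheel '[{"claw":0.8,"xyz":[-10,0,-28],"dr":[0,4,0]},{"claw":0.8,"xyz":[-10,0,-28],"dr":[0,4,0]},{"claw":0.8,"xyz":[0,0,0],"dr":[0,0,0]}]'
python3 - <<'E'
from h import *
f=get('scene');get('top');get('wrist')
cv2.imwrite('pics/k.png',cv2.resize(f['frame'][90:290,180:400,::-1],None,fx=3,fy=3))
# handle position at full tilt, from depth
for n in ('scene','top'):
    f=load(n);P=cloud(f).reshape(-1,3);h=cv2.cvtColor(f['frame'],cv2.COLOR_RGB2HSV).astype(int).reshape(-1,3);q=tobin(P)*1000
    m=(h[:,1]<90)&(abs(q[:,1])<25)&(q[:,0]<-60)&(q[:,0]>-140)&(q[:,2]>-15)&(q[:,2]<85);p=R.from_euler('y',.6).apply(q[m]);print(n,m.sum(),np.percentile(p,[3,50,97],0).round(1))
g=bin_pt([-.065,0,.079],.6);print(bin_pt([-.065,0,.090],.6))
E
sed -i 's/>.083)&/>.08)\&/;s/<.145)/<.15)/' jar.py; python3 jar.py
```

```text
clock: 14.7
tcp_pos: [0.4939, -0.2157, 0.146]
orientation: [0.981, -0.08, -0.176, -0.009]
ft_force: [0.5, 0.6, -0.5]
width: 0.795
grasp_force: 0.0
clock: 15.2
tcp_pos: [0.4945, -0.215, 0.2376]
orientation: [0.981, -0.08, -0.176, -0.009]
ft_force: [0.3, -0.8, 0.3]
width: 0.801
grasp_force: 0.0
clock: 15.5
tcp_pos: [0.4939, -0.2158, 0.301]
orientation: [0.991, -0.081, -0.101, -0.003]
ft_force: [0.1, 0.6, -0.4]
width: 0.8
grasp_force: 0.0
scene 241 [[-69.9  -3.9  38.2]
 [-56.6   3.8 102.6]
 [-23.2   6.8 113.9]]
scene 447 zmin [0.08   0.08   0.0802 0.0803 0.0805 0.0806 0.0808 0.0811]
[ 0.49145918 -0.21581694  0.02498922 -0.0299109 ] z0 0.12092156712350989 rms 0.0015046764216019688 tilt deg [ 1.43177684 -1.71376857]
top 166 zmin [0.0804 0.0804 0.0808 0.0809 0.0809 0.0812 0.0813 0.0814]
[ 0.4936486  -0.21717941  0.02369535  0.00148862] z0 0.12223797459862865 rms 0.0009841997479319523 tilt deg [1.35764356 0.08529162]Traceback (most recent call last):
  File "<stdin>", line 7, in <module>
    return _quantile_unchecked(
        a, q, axis, out, overwrite_input, method, keepdims, weights)
    return _ureduce(a,
                    func=_quantile_ureduce_func,
    ...<5 lines>...
                    overwrite_input=overwrite_input,
                    method=method)
    r = func(a, **kwargs)
    result = _quantile(arr,
                       quantiles=q,
    ...<2 lines>...
                       out=out,
                       weights=wgt)
    slices_having_nans = np.isnan(arr[-1, ...])
                                  ~~~^^^^^^^^^
IndexError: index -1 is out of bounds for axis 0 with size 0
```

View pics/k.png

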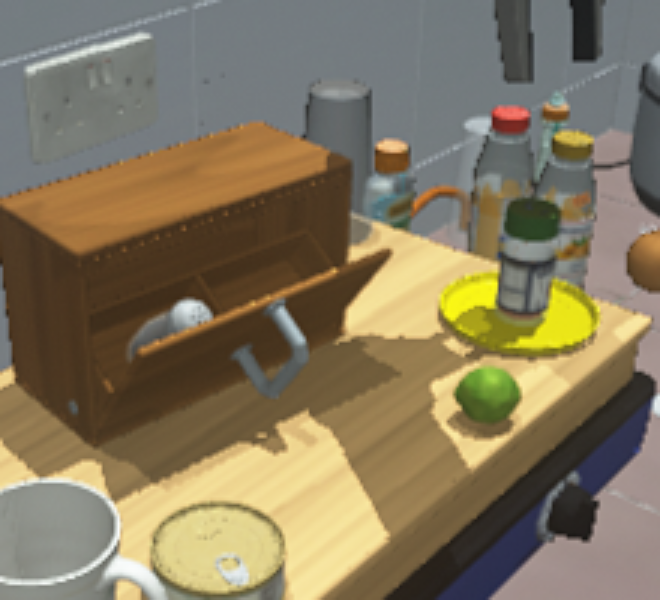

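The jar stands upright in the middle of the saucer (crop 527,260). The shaker is still in the bin, and the mug, tin and lime are untouched. Next I'll pinch the handle again with the tool tilted 17° and swing the bin shut.

```bash
python3 - <<'E'
from h import *
r=down(tilt=np.radians(17)); z=r.apply([0,0,1]); t=bin_pt([-.065,0,.090],.6)+z*.011; a=t-z*.12
print(t,a); go(a,r,8)
print('arc')
n=20
ths=np.linspace(.6,0,n+1)
for x,y in list(zip(ths[:-1],ths[1:])):
    f=lambda th:(down(tilt=np.radians(17)*th/.6),)
    r0,r1=f(x)[0],f(y)[0]; p=[bin_pt([-.065,0,.090],th)+rr.apply([0,0,.011]) for th,rr in((x,r0),(y,r1))]
    plan(p[0],r0,p[1],r1,1)
E
```

```text
[0.53230587 0.05367304 0.11705909] [0.49761574 0.05891943 0.23181566]
[-3.2, -33.8, 8.5] [0.07, 3.66, -0.07]
[-3.7, -33.8, 8.3] [0.07, 3.66, -0.07]
[-4.1, -33.8, 8.1] [0.07, 3.66, -0.07]
[-4.6, -33.8, 7.9] [0.07, 3.66, -0.07]
[-5.1, -33.8, 7.6] [0.07, 3.66, -0.07]
[-5.5, -33.8, 7.3] [0.07, 3.66, -0.07]
[-5.9, -33.8, 7.0] [0.07, 3.66, -0.07]
[-6.3, -33.8, 6.7] [0.07, 3.66, -0.07]
arc
[1.9, 0.0, -2.6] [0.0, -0.85, -0.0]
[1.9, 0.0, -2.6] [0.0, -0.85, -0.0]
[1.9, 0.0, -2.6] [0.0, -0.85, 0.0]
[2.0, -0.0, -2.5] [0.0, -0.85, -0.0]
[2.0, 0.0, -2.5] [0.0, -0.85, -0.0]
[2.1, 0.0, -2.5] [0.0, -0.85, -0.0]
[2.1, -0.0, -2.4] [-0.0, -0.85, -0.0]
[2.1, -0.0, -2.4] [0.0, -0.85, -0.0]
[2.2, 0.0, -2.4] [0.0, -0.85, -0.0]
[2.2, -0.0, -2.3] [0.0, -0.85, -0.0]
[2.2, -0.0, -2.3] [-0.0, -0.85, -0.0]
[2.3, -0.0, -2.3] [0.0, -0.85, -0.0]
[2.3, 0.0, -2.2] [-0.0, -0.85, -0.0]
[2.3, 0.0, -2.2] [0.0, -0.85, -0.0]
[2.4, -0.0, -2.2] [-0.0, -0.85, -0.0]
[2.4, 0.0, -2.1] [0.0, -0.85, 0.0]
[2.4, -0.0, -2.1] [0.0, -0.85, -0.0]
[2.5, -0.0, -2.0] [0.0, -0.85, -0.0]
[2.5, 0.0, -2.0] [0.0, -0.85, 0.0]
[2.5, -0.0, -2.0] [0.0, -0.85, -0.0]
```

```bash

python3 -m handwheel '[{"claw":0.6,"xyz":[-3,-34,0],"dr":[0,3.7,0]},{"claw":0.6,"xyz":[-3,-34,0],"dr":[0,3.7,0]},{"claw":0.6,"xyz":[-4,-34,2],"dr":[0,3.7,0]},{"claw":0.6,"xyz":[-5,-34,10],"dr":[0,3.7,0]},{"claw":0.6,"xyz":[-5,-34,12],"dr":[0,3.7,0]}]'
python3 -m handwheel '[{"claw":0.6,"xyz":[-6,-34,12],"dr":[0,3.7,0]},{"claw":0.6,"xyz":[-6,-34,12],"dr":[0,3.6,0]},{"claw":0.6,"xyz":[-6,-34,12],"dr":[0,3.6,0]},{"claw":0.6,"xyz":[0,0,0],"dr":[0,0,0]},{"claw":0.6,"xyz":[0,0,0],"dr":[0,0,0]}]'
python3 - <<'E'
from h import *
r=down(tilt=np.radians(17)); z=r.apply([0,0,1]); t=bin_pt([-.065,0,.090],.6)+z*.011
print(telemetry.sense()['qpos']); go(t,r,4)
w=get('wrist');P=wcloud(w).reshape(-1,3);h=cv2.cvtColor(w['frame'],cv2.COLOR_RGB2HSV).astype(int).reshape(-1,3);q=tobin(P)*1000
m=(h[:,1]<90)&(abs(q[:,1])<25)&(q[:,0]<-70)&(q[:,0]>-130)&(q[:,2]>0)&(q[:,2]<85);p=R.from_euler('y',.6).apply(q[m]);print(m.sum(),np.percentile(p,[3,50,97],0).round(1))
E
```

```text
clock: 16.15
tcp_pos: [0.5008, -0.0418, 0.2699]
orientation: [0.995, -0.08, 0.054, 0.009]
ft_force: [0.5, 0.0, 0.3]
width: 0.597
grasp_force: 0.0
clock: 16.65
tcp_pos: [0.5051, 0.0593, 0.2301]
orientation: [0.986, -0.078, 0.147, 0.018]
ft_force: [-0.1, 0.4, -0.3]
width: 0.599
grasp_force: 0.0
[-0.51940737  0.07305769  0.26736592  2.15440047  0.17913512  0.65689343
 -2.11072706]
[-1.6, -0.0, 29.1] [0.2, 0.01, -0.07]
[-1.6, 0.1, 29.1] [0.2, 0.01, -0.07]
[-1.6, 0.2, 29.1] [0.2, 0.01, -0.07]
[-1.6, 0.3, 29.1] [0.2, 0.01, -0.07]
559 [[-60.6  -5.  106.5]
 [-39.2   0.3 110.4]
 [-21.3   6.2 114.1]]
```

The handle is where predicted (y ≈ 0.5 mm, top bend at 106–112). I'll descend and pinch.

```bash

python3 -m handwheel '[{"claw":0.6,"xyz":[-1.6,0,29],"dr":[0,0,0]},{"claw":0.6,"xyz":[-1.6,0,29],"dr":[0,0,0]},{"claw":0.6,"xyz":[-1.6,0,29],"dr":[0,0,0]},{"claw":0.6,"xyz":[-1.6,0,29],"dr":[0,0,0]},{"claw":0.6,"xyz":[0,0,0],"dr":[0,0,0]}]'
python3 -m handwheel '[{"claw":0,"xyz":[0,0,0],"dr":[0,0,0]},{"claw":0,"xyz":[0,0,0],"dr":[0,0,0]},{"claw":0,"xyz":[0,0,0],"dr":[0,0,0]},{"claw":0,"xyz":[0,0,0],"dr":[0,0,0]},{"claw":0,"xyz":[0,0,0],"dr":[0,0,0]}]'
python3 -m handwheel '[{"claw":0,"xyz":[0,0,0],"dr":[0,0,0]},{"claw":0,"xyz":[0,0,0],"dr":[0,0,0]},{"claw":0,"xyz":[0,0,0],"dr":[0,0,0]}]'
```

```text
clock: 17.2
tcp_pos: [0.5323, 0.0505, 0.1156]
orientation: [0.986, -0.08, 0.145, 0.019]
ft_force: [0.2, 0.2, -1.0]
width: 0.603
grasp_force: 0.0
clock: 17.7
tcp_pos: [0.5339, 0.0534, 0.1198]
orientation: [0.986, -0.079, 0.149, 0.016]
ft_force: [-0.2, 0.3, 0.3]
width: 0.183
grasp_force: 0.0
clock: 18.0
tcp_pos: [0.5338, 0.0535, 0.1195]
orientation: [0.986, -0.079, 0.149, 0.016]
ft_force: [-3.5, -0.1, 6.1]
width: 0.123
grasp_force: 30.0
```

Pinched. I'll swing it shut slowly.

```bash

python3 -m handwheel '[{"claw":0,"xyz":[1.9,0,-2.6],"dr":[0,-0.85,0]},{"claw":0,"xyz":[1.9,0,-2.6],"dr":[0,-0.85,0]},{"claw":0,"xyz":[1.9,0,-2.6],"dr":[0,-0.85,0]},{"claw":0,"xyz":[2,0,-2.5],"dr":[0,-0.85,0]},{"claw":0,"xyz":[2,0,-2.5],"dr":[0,-0.85,0]}]'
python3 -m handwheel '[{"claw":0,"xyz":[2.1,0,-2.5],"dr":[0,-0.85,0]},{"claw":0,"xyz":[2.1,0,-2.4],"dr":[0,-0.85,0]},{"claw":0,"xyz":[2.1,0,-2.4],"dr":[0,-0.85,0]},{"claw":0,"xyz":[2.2,0,-2.4],"dr":[0,-0.85,0]},{"claw":0,"xyz":[2.2,0,-2.3],"dr":[0,-0.85,0]}]'
python3 - <<'E'
from h import *
s=telemetry.sense();print(s['tcp_pos'],bin_pt([-.065,0,.09],.3)+down(tilt=np.radians(8.5)).apply([0,0,.011]),s['qpos'])
E
```

```text
clock: 18.5
tcp_pos: [0.5398, 0.0525, 0.1338]
orientation: [0.991, -0.079, 0.111, 0.014]
ft_force: [5.6, 1.7, -7.7]
width: 0.124
grasp_force: 30.0
clock: 19.0
tcp_pos: [0.5483, 0.0513, 0.1476]
orientation: [0.994, -0.08, 0.075, 0.011]
ft_force: [7.7, 1.1, -10.0]
width: 0.124
grasp_force: 30.0
[0.54831584 0.05128052 0.1475728 ] [0.54632718 0.05155252 0.1458923 ] [-0.35110727  0.3278562   0.19242422  2.03376876 -0.00640765  0.64570407
 -1.89973624]
```

```bash

python3 -m handwheel '[{"claw":0,"xyz":[2.2,0,-2.3],"dr":[0,-0.85,0]},{"claw":0,"xyz":[2.3,0,-2.3],"dr":[0,-0.85,0]},{"claw":0,"xyz":[2.3,0,-2.2],"dr":[0,-0.85,0]},{"claw":0,"xyz":[2.3,0,-2.2],"dr":[0,-0.85,0]},{"claw":0,"xyz":[2.4,0,-2.2],"dr":[0,-0.85,0]}]'
python3 -m handwheel '[{"claw":0,"xyz":[2.4,0,-2.1],"dr":[0,-0.85,0]},{"claw":0,"xyz":[2.4,0,-2.1],"dr":[0,-0.85,0]},{"claw":0,"xyz":[2.5,0,-2],"dr":[0,-0.85,0]},{"claw":0,"xyz":[2.5,0,-2],"dr":[0,-0.85,0]},{"claw":0,"xyz":[0,0,0],"dr":[0,0,0]}]'
python3 - <<'E'
from h import *
s=telemetry.sense();print(s['tcp_pos'],bin_pt([-.065,0,.09],0)-[0,0,.011],s['ft_force'])
E
```

```text
clock: 19.5
tcp_pos: [0.5581, 0.0498, 0.1595]
orientation: [0.996, -0.08, 0.038, 0.008]
ft_force: [7.6, 1.9, -12.8]
width: 0.124
grasp_force: 30.0
clock: 20.0
tcp_pos: [0.5671, 0.0484, 0.168]
orientation: [0.997, -0.081, 0.008, 0.005]
ft_force: [5.0, 1.7, -9.7]
width: 0.124
grasp_force: 30.0
[0.56711838 0.04842349 0.16800876] [0.56814685 0.04825261 0.169     ] [ 5.04253288  1.72259917 -9.67381551]
```

```bash

python3 -m handwheel '[{"claw":0,"xyz":[2,0,-1.7],"dr":[0,-0.8,0]},{"claw":0,"xyz":[1.5,0,-0.8],"dr":[0,0,0]},{"claw":0,"xyz":[1,0,0],"dr":[0,0,0]},{"claw":0,"xyz":[0,0,0],"dr":[0,0,0]},{"claw":0,"xyz":[0,0,0],"dr":[0,0,0]}]'
```

```text
clock: 20.5
tcp_pos: [0.571, 0.0478, 0.171]
orientation: [0.997, -0.08, 0.001, 0.005]
ft_force: [4.4, 2.0, -10.8]
width: 0.125
grasp_force: 30.0
```

```bash

python3 -m handwheel '[{"claw":0,"xyz":[1.5,0,0],"dr":[0,0,0]},{"claw":0,"xyz":[1.5,0,0],"dr":[0,0,0]},{"claw":0,"xyz":[0,0,0],"dr":[0,0,0]},{"claw":0,"xyz":[0,0,0],"dr":[0,0,0]}]'
python3 -m handwheel '[{"claw":0.6,"xyz":[0,0,0],"dr":[0,0,0]},{"claw":0.6,"xyz":[0,0,0],"dr":[0,0,0]},{"claw":0.6,"xyz":[0,0,0],"dr":[0,0,0]},{"claw":0.6,"xyz":[0,0,0],"dr":[0,0,0]},{"claw":0.6,"xyz":[0,0,0],"dr":[0,0,0]}]'
```

```text
clock: 20.9
tcp_pos: [0.5724, 0.0476, 0.1718]
orientation: [0.997, -0.08, -0.0, 0.005]
ft_force: [-3.5, 3.4, -2.4]
width: 0.125
grasp_force: 30.0
clock: 21.4
tcp_pos: [0.5744, 0.0468, 0.1717]
orientation: [0.997, -0.081, 0.002, 0.005]
ft_force: [0.4, -0.5, -0.8]
width: 0.536
grasp_force: 0.0
```

It reached the stop, where the x force reversed sign. I'll retreat straight up, move clear and check.

```bash

python3 -m handwheel '[{"claw":0.6,"xyz":[-2,0,-15],"dr":[0,0,0]},{"claw":0.6,"xyz":[-1,0,-30],"dr":[0,0,0]},{"claw":0.6,"xyz":[0,0,-40],"dr":[0,0,0]},{"claw":0.6,"xyz":[-10,0,-40],"dr":[0,0,0]},{"claw":0.6,"xyz":[-30,0,-20],"dr":[0,0,0]}]'
python3 -m handwheel '[{"claw":0.6,"xyz":[0,0,0],"dr":[0,0,0]},{"claw":0.6,"xyz":[0,0,0],"dr":[0,0,0]},{"claw":0.6,"xyz":[0,0,0],"dr":[0,0,0]},{"claw":0.6,"xyz":[0,0,0],"dr":[0,0,0]},{"claw":0.6,"xyz":[0,0,0],"dr":[0,0,0]}]'
python3 - <<'E'
from h import *
f=get('scene');get('top')
cv2.imwrite('pics/l.png',cv2.resize(f['frame'][90:290,100:400,::-1],None,fx=2.6,fy=2.6))
P=cloud(f).reshape(-1,3);h=cv2.cvtColor(f['frame'],cv2.COLOR_RGB2HSV).astype(int).reshape(-1,3);q=tobin(P)*1000
m=(h[:,1]>100)&(h[:,0]<25)&(abs(q[:,1])<110)&(abs(q[:,1])>30)&(q[:,0]<0)&(q[:,0]>-70)&(q[:,2]>15)&(q[:,2]<112);p=q[m]
print(len(p),'panel slope (rad)',np.polyfit(p[:,2],p[:,0],1),np.median(p[:,0]))
m=(h[:,1]<90)&(abs(q[:,1])<20)&(q[:,0]<-50)&(q[:,0]>-90)&(q[:,2]>20)&(q[:,2]<125);print(m.sum(),np.percentile(q[m],[3,50,97],0).round(1))
E
python3 jar.py
```

```text
clock: 21.9
tcp_pos: [0.5336, 0.055, 0.3208]
orientation: [0.997, -0.081, 0.005, 0.004]
ft_force: [-0.3, 0.7, 1.5]
width: 0.603
grasp_force: 0.0
clock: 22.4
tcp_pos: [0.5313, 0.0552, 0.3153]
orientation: [0.997, -0.081, 0.001, 0.005]
ft_force: [0.1, 0.7, -0.1]
width: 0.599
grasp_force: 0.0
1849 panel slope (rad) [ 2.09391097e-03 -2.29825729e+01] -22.822718889801543
178 [[-71.5  -1.8  36.6]
 [-66.8   3.8  78.1]
 [-52.    6.4 111.3]]
scene 445 zmin [0.0804 0.0806 0.0808 0.081  0.081  0.081  0.0814 0.0815]
[ 0.49142453 -0.21599583  0.01965948 -0.0238103 ] z0 0.12088119586403766 rms 0.0015882853133235846 tilt deg [ 1.12640505 -1.36422944]
top 166 zmin [0.0801 0.0809 0.0812 0.0817 0.0823 0.0827 0.0831 0.0836]
[ 0.49357157 -0.21737922  0.0323799  -0.01955836] z0 0.12264718013937226 rms 0.0011149894465692402 tilt deg [ 1.8552314  -1.12061175]
```

View pics/l.png

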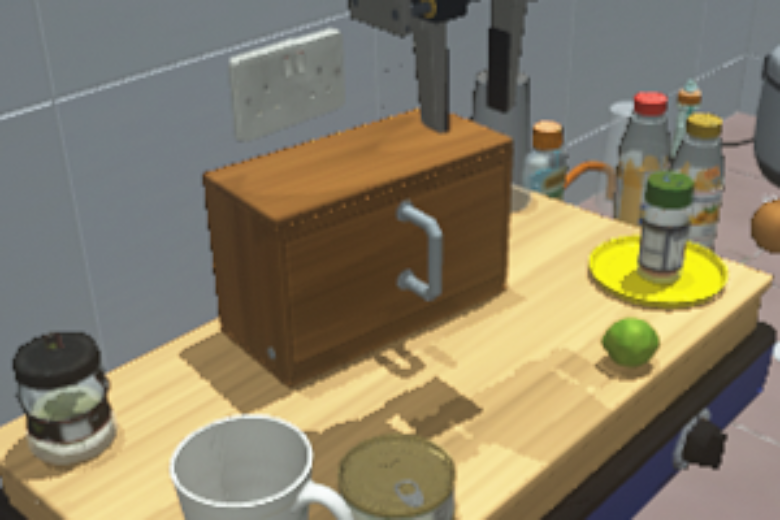

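The bin is fully shut: the panel slope is 0.002 rad and its face is at −23 mm. The jar stands centred on the saucer, the bystanders have not moved, and the gripper is clear of everything.

```bash
python3 -c "
from h import *
print(workorder.sign_off())"
```

```text
the job is handed in; nothing more can be done
None
```

I handed the job in at about 22 s: the spice jar stands upright in the middle of the saucer, the bin is fully shut with the shaker inside, and the mug, coffee jar and tin were not moved.

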